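Set the running play of a slide block in a guide jig

TASK

Take the aluminium slide block out of its parking cradle and stand it in the channel of the guide jig, between the fixed and the sliding guide. Turn the wing knob clockwise until the sliding guide firmly but gently nips the block against the fixed guide, then back the knob off a quarter turn so that the block has running play. Leave the block in the channel, let go of everything, and do not disturb the other things on the bench.

Things in the scene. Friction and masses are not known exactly. Their poses are not given: they have to be found in the camera images.
- block_centre (a point): centre of the loose aluminium slide block, half-way up (21 mm above its underside). The block is 40 mm along its own x, 58 mm along its own y, 42 mm tall, about 0.26 kg, with four screw heads and a groove on top; half a turn changes nothing. It starts upright in the parking cradle. The bench between cradle and jig is bare
- cradle: fixed grey parking cradle, origin at its underside's centre: plate 70 (x) by 94 (y) by 8 mm on which the block stands, its axes along the cradle's. Two stops, inner faces at y = +-32 mm, 12 mm thick, 34 mm wide in x, rise to 50 mm above the bench, level with the block's top, and cover the block's two end faces; its long sides (facing +-x) are open
- jig: fixed guide jig, origin at the centre of the underside of its base plate (190 mm along x, 140 mm along y, 10 mm thick). Along its +x come: the knob on its housing (46x50 mm, 44 mm high) at x = -66 mm, y = 0; the sliding guide; the open channel; the fixed guide (steel, 18 mm thick, 50 mm long in y, top 54 mm above the bench), its face towards -x
- channel (a point): point on the base plate's top, 10 mm above the bench, in the channel, at jig x = 30.5 mm, y = 0; axes as the jig. The channel is at first 45 to 48.5 mm wide (the fixed guide's exact place is not told). A block centred here clears both guides by 2.5 mm or more; it stands with its 40 mm width along jig x, within 15 mm of y = 0; its ends stand 4 mm out past the guides, clear
- sliding_face (a point): centre of the sliding guide's face, which looks to jig +x (guide 16 mm thick, 50 mm long in y, top 53 mm above the bench; the face is a sprung pad that gives 1 mm at 30 N); at the start at jig x = 8 mm. It moves to +x as the knob turns clockwise, 20 mm for a full turn (rack and pinion), and stays where it is left
- knob_grip (a point): point on the knob's vertical axis where to grip it, 14 mm below its top, 79 mm above the bench. A wing, 13 mm thick (point's x), 46 mm long (point's y), reaches from 14 mm above to 20 mm below this point, over a round skirt 42 mm across with 12 notches
- knob (a joint): the knob's angle in rad: 0 at the start, grows clockwise seen from above (range -2.5 to 5.5). Light friction (about 0.02 N m), no felt clicks. Once the block is nipped between both guides the torque rises by about 0.03 N m for each 10 N on the block
- offcut: bystander: sawn piece of T-slot profile, 40x85x40 mm, origin at the centre of its underside; leave it alone
- bracket: bystander: small angle bracket, 42 mm cube outline, origin at the centre of its underside; leave it alone
- tape: bystander: roll of tape, 94 mm across, 48 mm high, origin at the centre of its underside; leave it alone
- case: bystander: small flat case, 68x120x34 mm, origin at the centre of its underside; leave it alone
- key: bystander: hex key, 35x101x6 mm, origin at the centre of its underside; leave it alone
- caliper: bystander: caliper, 64x215x13 mm, origin at the centre of its underside; leave it alone
There are look-alikes about, which are no part of the job. Leave any purple or red look-alike of the part that bears block_centre alone.

How it is judged:
By the outcome, as a careful person would: the job done as asked, in the order asked, and still so for the second after the job is handed in, with the robot touching nothing.
It also fails if it takes over 72 s, if anything falls off the work surface, if the arm or the gripper's body presses on something with over 40 N, if the wrist force passes 120 N, or if a joint passes its speed limit or range.

ROBOT

A 6-joint arm with a two-finger parallel gripper is mounted at the origin on a cart in front of the work surface, level with it; the furniture and walls round the work are solid. World frame = base frame: x ahead of the robot, y to its left, z up, the work surface at z = 0. Lengths are in m, angles in degrees, forces in N, time in s.
With the tool pointing down it reaches from about 0.3 to 0.75 m from the base axis. Payload 8.5 kg.
Tool frame: the origin (TCP) lies midway between the tips of the shut fingers; the grasp point (between the pads) lies env.tcp_to_grasp behind it (env.tcp_to_grasp is the distance from the TCP to the grasp point, in m); z points along the fingers, y is the line along which they close (so a half turn about z gives the same grasp; the last joint's range is limited). The gripper opens to 85 mm and grips with 20 to 120 N. Pads are 22 mm wide; open, the fingers measure 114 mm over their backs; the gripper's body (76 mm by 85 mm) begins 54 mm behind the grasp point. The pads swing forward as they close: fully open they stand 13 mm farther back than shut.
Start: joints at [64.67, 21.807, 74.336, -0, 83.858, -12.336], TCP at [0.124, 0.536, 0.231] pointing down, gripper open.
Joint ranges: [-178.18, 178.18], [-50.72, 133.34], [12.68, 142.11], [-81.47, 261.47], [9.98, 163.14], [-165.26, 165.26]. Speed limits (degrees/s): [136.94, 136.94, 180, 180, 180, 180].

INTERFACE

Orientations are given as a 3x3 rotation matrix whose columns are the frame's x, y, z axes.
In Python, from rig import observe, optics, job, env gives the robot as it stands. The module is installed in compiled form; this text tells all that it offers.
- The arm moves only by the shell command python3 -m jog 'ROWS' [FORCE]. ROWS is JSON, a list of rows, each a list of 7 numbers: the turn, a rotation vector about the tool's x, y, z in rad, then the shift along the tool's x, y, z in m, then the opening in per cent of the stroke, from 0 (shut) to 100 (fully open). A call has 1 to 10 rows; each row shifts and turns the commanded pose from where the row before left it, along the tool's axes as they then stand; what a row does not reach is not made up. A row lasts 1/8 s, in which the tool goes at most 62.5 mm and 10.7 degrees, less where a joint would pass 70% of its speed; a pose out of reach is approached as far as the arm can. A call is refused whole if a number of a shift passes 0.0625 or a number of a turn 0.188, either way. A call with a gripper value outside its range is refused whole. The fingers move at their own pace and stop on an object; FORCE is the grip in N (left out, the last holds). Time passes only in rows, so rows that do not move let the fingers close. It gives the time, the measured TCP pose, the force, the opening and the grip force at its end, in the units of the state.
- observe(): the state, without advancing time (a new reading comes with each control period).
- optics.get_image(name): name is "side" or "top" or "wrist"; returns a dict with "pixels" (400x640x3 uint8, red, green, blue), "mtx" (3x3 intrinsics, pixels), "rvec" (rotation vector, rad) and "tvec" (3), from world to camera coordinates, as OpenCV has them. Camera axes: x right, y down, z forward; pixel columns grow to the right and rows downward; lengths in m; the calibration is good to about 2 mm. The wrist camera is an equidistant fisheye: a pixel r from the principal point sees the ray r / f radians off the axis. A picture is of the moment at which its call begins. There is no depth.
- job.close_job(): hands the job in; it is judged then, once.
The state is a dict: "time_s": time; "q": joint angles; "qvel": joint speeds; "joint_efforts": joint torques, N m; "position": TCP position; "tool_rot": TCP orientation; "ft_force": force on the tool from outside, world axes, zero at the start; "wrist_torque": the same for the moment, N m; "grip_width": finger opening in m; "gripper_force": force on a finger pad.
Only numpy, scipy, OpenCV 4.12 (cv2) and the standard library are available. Lean on these libraries where they do the work, as an engineer would, in place of code of your own. Each camera call takes 0.05 s, during which the arm holds its last target. There are 200 camera calls.

## Working session

There is one attempt and no reset: what is moved stays moved. The work goes in short steps, Python scripts to look and compute and a shell command to move; the robot and the scene stay as the last step left them, time stands still between calls to the robot, and variables do not carry over. Pictures are saved under pics/ and viewed, at most 10 in all, crops included, and the job is handed in when it is done.

```bash
mkdir -p pics; python3 - <<'E'
from rig import observe, optics, env
import cv2,pickle
print(env.tcp_to_grasp); s=observe(); print({k:s[k] for k in('time_s','position','tool_rot','grip_width')})
for n in("top","side","wrist"):
    d=optics.get_image(n); pickle.dump(d,open(f'pics/{n}0.pkl','wb')); cv2.imwrite(f'pics/{n}0.png',d['pixels'][:,:,::-1])
E
```

```text
0.0187
{'time_s': 0.0, 'position': array([0.12353018, 0.5356434 , 0.23069347]), 'tool_rot': array([[-9.74392256e-01,  2.24853853e-01, -6.89706424e-04],
       [ 2.24854600e-01,  9.74391424e-01, -1.32726450e-03],
       [ 3.73603488e-04, -1.44835991e-03, -9.99998881e-01]]), 'grip_width': 0.08495514787219866}
```

View pics/top0.png

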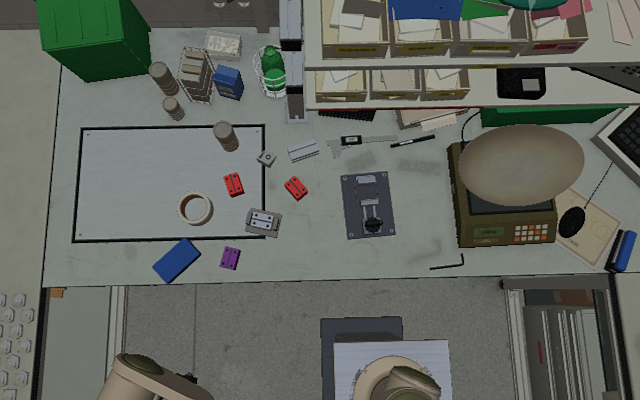

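View pics/side0.png

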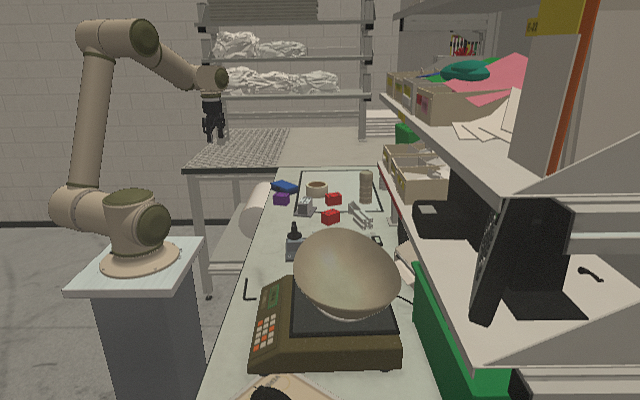

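Top view: the silver block sits in the grey cradle at (263,221). The look-alikes are red at (234,184) and (296,188) and purple at (230,258). The jig is at (369,205) with its knob at (374,225). The block that fits is the aluminium one in the cradle, so I'll confirm it in a crop.

```bash
cat > h.py <<'E'
import numpy as np,cv2
def ray(d,uv,fish=False):
    K=np.array(d['mtx']);R=cv2.Rodrigues(np.array(d['rvec'],float))[0];t=np.array(d['tvec'],float).ravel()
    x=np.array([(uv[0]-K[0,2])/K[0,0],(uv[1]-K[1,2])/K[1,1]])
    if fish:
        r=np.linalg.norm(x)+1e-12; v=np.r_[x/r*np.sin(r),np.cos(r)]
    else: v=np.r_[x,1]
    return -R.T@t,R.T@v
def at(d,uv,z,fish=False):
    c,v=ray(d,uv,fish); return c+v*(z-c[2])/v[2]
def proj(d,P,fish=False):
    K=np.array(d['mtx']);R=cv2.Rodrigues(np.array(d['rvec'],float))[0];t=np.array(d['tvec'],float).ravel()
    p=R@np.array(P,float)+t
    if fish:
        r=np.hypot(p[0],p[1]);a=np.arctan2(r,p[2]); x=p[:2]/r*a
    else: x=p[:2]/p[2]
    return np.array([K[0,0]*x[0]+K[0,2],K[1,1]*x[1]+K[1,2]])
E
python3 - <<'E'
import pickle,cv2
from h import *
d=pickle.load(open('pics/top0.pkl','rb'))
c=d['pixels'][160:280,235:405,::-1]; cv2.imwrite('pics/crop0.png',cv2.resize(c,None,fx=4.7,fy=4.7,interpolation=cv2.INTER_CUBIC))
print(at(d,(263,221),.05),at(d,(374,225),.093),at(d,(369,205),.01), ray(d,(320,200)))
E
```

```text
[0.48538623 0.34770264 0.05      ] [0.46105538 0.04471676 0.093     ] [0.53089634 0.0446021  0.01      ] (array([0.29692738, 0.21866764, 1.32314055]), array([ 0.18842944, -0.02412567, -0.98182824]))
```

View pics/crop0.png

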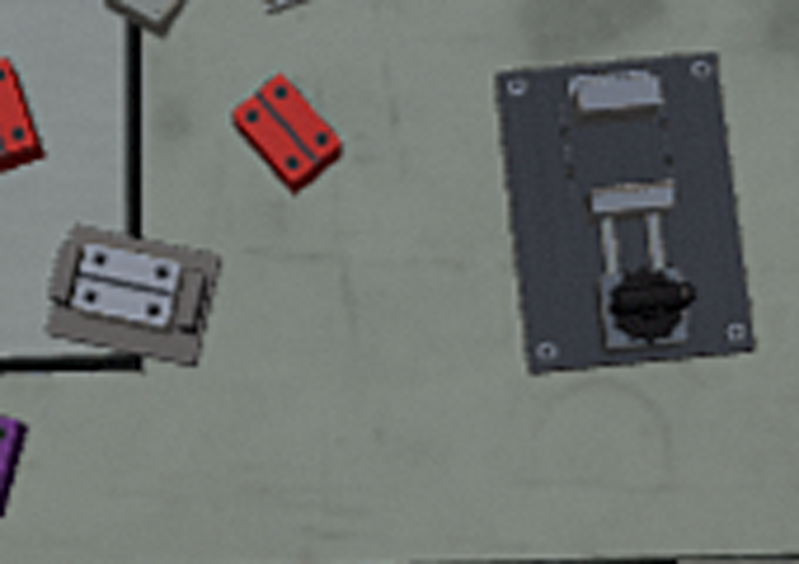

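The crop shows the silver block with its four screws and groove in the grey cradle, top corners at about (82,243), (180,262), (170,328) and (72,304) in the crop. The jig plate, fixed guide at the top, sliding guide and knob at (651,298) are all clear.

```bash
python3 - <<'E'
import pickle
from h import *
d=pickle.load(open('pics/top0.pkl','rb'))
def A(p,z): return np.array([at(d,(235+(u+.5)/4.7-.5,160+(v+.5)/4.7-.5),z)[:2] for u,v in p])
def rep(n,p,z):
    P=A(p,z); e=np.roll(P,-1,0)-P
    print(n,P.mean(0).round(4),'sides',np.linalg.norm(e,axis=1).round(4),'dirs',np.degrees(np.arctan2(e[:,1],e[:,0])).round(1))
rep('block',[(82,243),(180,262),(170,328),(72,304)],.05)
rep('plate',[(498,73),(718,55),(754,350),(530,374)],.01)
rep('cradle',[(75,224),(221,258),(198,365),(46,333)],.008)
print('knob',A([(651,298)],.093), 'wing ends',A([(612,300),(693,292)],.093))
print('fixed',A([(573,100),(660,104)],.054),'slid',A([(590,188),(673,184)],.053))
E
```

```text
block [0.4881 0.3521] sides [0.0595 0.0398 0.0599 0.0369] dirs [-102.4  171.1   74.8   -9.1]
plate [0.5325 0.0487] sides [0.1387 0.1863 0.1378 0.1892] dirs [ -86.5 -176.4   94.7    3.9]
cradle [0.4878 0.351 ] sides [0.0925 0.0671 0.0948 0.0693] dirs [-104.6  167.4   76.7  -14.6]
knob [[0.46651451 0.04683365]] wing ends [[0.46589141 0.06930487]
 [0.46941243 0.02249254]]
fixed [[0.5932535  0.08253461]
 [0.58960312 0.03011993]] slid [[0.53921697 0.07453172]
 [0.54051029 0.02464202]]
```

```bash
python3 -m jog '[[0,0,0,-0.0496,-0.0121,0.004,100],[0,0,0,-0.0496,-0.0121,0.004,100],[0,0,0,-0.0496,-0.0121,0.004,100],[0,0,0,-0.0496,-0.0121,0.004,100],[0,0,0,-0.0496,-0.0121,0.004,100],[0,0,0,-0.0496,-0.0121,0.004,100],[0,0,0,-0.0496,-0.0121,0.004,100],[0,0,0,-0.0496,-0.0121,0.004,100]]' && python3 -m jog '[[0,0,0.176,0,0,0,100],[0,0,0.176,0,0,0,100],[0,0,0.176,0,0,0,100],[0,0,0.176,0,0,0,100],[0,0,0.176,0,0,0,100],[0,0,0.176,0,0,0,100],[0,0,0.176,0,0,0,100],[0,0,0.176,0,0,0,100],[0,0,0.176,0,0,0,100],[0,0,0,0,0,0,100]]'; python3 - <<'E'
from rig import observe,optics
import cv2,pickle
s=observe();print(s['q'],s['tool_rot'])
d=optics.get_image('wrist');pickle.dump(d,open('pics/w1.pkl','wb'));cv2.imwrite('pics/w1.png',d['pixels'][:,:,::-1])
E
```

```text
time_s: 1.15
position: [0.4899, 0.3514, 0.199]
tool_rot: [[-0.974, 0.225, -0.0], [0.225, 0.974, -0.0], [0.0, -0.0, -1.0]]
ft_force: [0.6, 0.2, 0.5]
grip_width: 0.0854
gripper_force: 0.0
time_s: 2.4
position: [0.4885, 0.3523, 0.1991]
tool_rot: [[0.236, 0.972, -0.001], [0.972, -0.236, -0.0], [-0.0, -0.0, -1.0]]
ft_force: [-0.1, 0.9, 0.6]
grip_width: 0.0854
gripper_force: 0.0
[ 2.45522688e+01  2.84182358e+01  6.87428431e+01 -5.10323943e-04
  8.28709665e+01  3.82131603e+01] [[ 2.36173773e-01  9.71710705e-01 -5.05055729e-04]
 [ 9.71710772e-01 -2.36173915e-01 -2.40440340e-04]
 [-3.52919441e-04 -4.33982390e-04 -9.99999844e-01]]
```

View pics/w1.png

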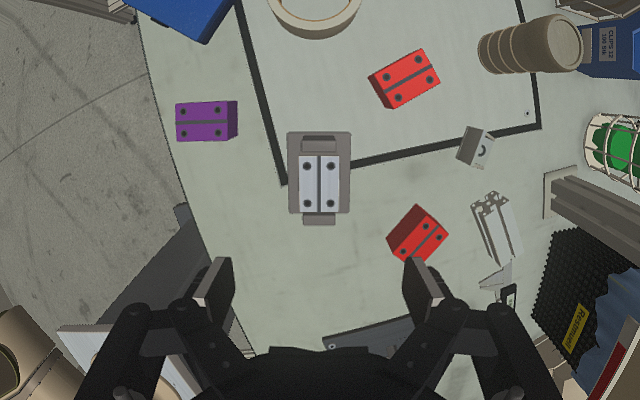

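Wrist view: the silver block stands in the cradle, with top corners at about (300,155), (340,155), (341,213) and (299,213), aligned with the fingers' closing line. I'll measure it in this view.

```bash
python3 - <<'E'
import pickle
from h import *
d=pickle.load(open('pics/w1.pkl','rb'))
g=cv2.cvtColor(d['pixels'],cv2.COLOR_RGB2GRAY)
c=cv2.resize(d['pixels'][120:235,270:370,::-1],None,fx=5.2,fy=5.2,interpolation=cv2.INTER_CUBIC);cv2.imwrite('pics/w1c.png',c)
# screw centres: dark blobs on the block
P=[]
for u,v in[(307,167),(330,166),(330,203),(307,203)]:
    w=255.-g[v-4:v+5,u-4:u+5];w=np.clip(w-130,0,None);yy,xx=np.mgrid[v-4:v+5,u-4:u+5];P.append(((w*xx).sum()/w.sum(),(w*yy).sum()/w.sum()))
X=np.array([at(d,p,.05,True)[:2] for p in P]);print(np.round(P,1),X.round(4),X.mean(0))
e=(X[2]+X[3]-X[0]-X[1]);print(np.degrees(np.arctan2(e[1],e[0])))
Q=np.array([at(d,p,.05,True)[:2] for p in[(299,155),(341,155),(341,213),(299,213)]]);print(Q.mean(0),np.linalg.norm(np.roll(Q,1,0)-Q,axis=1))
print(proj(d,[.4666,.0445,.093],True),ray(d,(320,200),True))
E
```

```text
[[306.5 165.8]
 [330.5 165.6]
 [330.1 202.9]
 [307.  202.9]] [[0.4827 0.3718]
 [0.5052 0.3666]
 [0.4963 0.3297]
 [0.4739 0.335 ]] [0.48955139 0.35077812]
-103.52523020856171
[0.49095108 0.35029362] [0.05930674 0.0401406  0.05932935 0.04246966]
[354.38640635 407.0251747 ] (array([0.50915948, 0.43172239, 0.34163067]), array([-0.07109531, -0.31410362, -0.94672297]))
```

View pics/w1c.png

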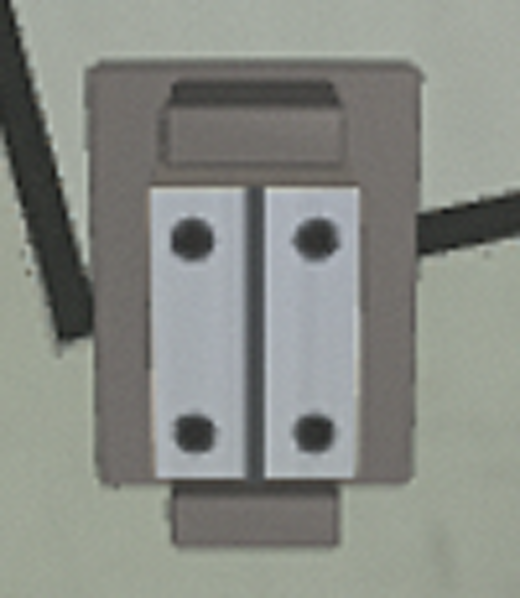

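The crop confirms the aluminium block with four screws and a groove. The two views agree: centre (0.4896, 0.3508), yaw -13.5°. Descending to grip it.

```bash
python3 -m jog '[[0,0,0,-0.0012,0.0014,0,100],[0,0,0,0,0,0.0366,100],[0,0,0,0,0,0.0366,100],[0,0,0,0,0,0.0366,100],[0,0,0,0,0,0.0366,100],[0,0,0,0,0,0.0366,100],[0,0,0,0,0,0,100]]' && python3 -m jog '[[0,0,0,0,0,0,30],[0,0,0,0,0,0,30],[0,0,0,0,0,0,30],[0,0,0,0,0,0,30],[0,0,0,0,0,0,30],[0,0,0,0,0,0,30],[0,0,0,0,0,0,30],[0,0,0,0,0,0,30]]' 40
```

```text
time_s: 3.32
position: [0.4885, 0.3501, 0.0142]
tool_rot: [[0.236, 0.972, -0.005], [0.972, -0.236, -0.002], [-0.003, -0.004, -1.0]]
ft_force: [0.1, 0.0, 0.6]
grip_width: 0.0856
gripper_force: 0.0
time_s: 4.32
position: [0.4901, 0.3512, 0.0178]
tool_rot: [[0.237, 0.971, 0.002], [0.971, -0.238, 0.001], [0.001, 0.002, -1.0]]
ft_force: [-0.4, -0.2, 6.1]
grip_width: 0.0396
gripper_force: 42.0
```

```bash
python3 -m jog '[[0,0,0,0,0,-0.02,30],[0,0,0,0,0,-0.03,30],[0,0,0,0,0,-0.02,30],[0,0,0,-0.0354,0.0035,0,30],[0,0,0,-0.0354,0.0035,0,30],[0,0,0,-0.0354,0.0035,0,30],[0,0,0,-0.0354,0.0035,0,30],[0,0,-0.1535,0,0,0,30],[0,0,-0.1535,0,0,0,30],[0,0,0,0,0,0,30]]'; python3 -m jog '[[0,0,0,0,0,0,30]]'
```

```text
time_s: 5.58
position: [0.4694, 0.2099, 0.0864]
tool_rot: [[-0.066, 0.998, -0.0], [0.998, 0.066, -0.0], [-0.0, -0.0, -1.0]]
ft_force: [0.7, -0.6, -3.3]
grip_width: 0.0394
gripper_force: 41.2
time_s: 5.7
position: [0.4695, 0.21, 0.0864]
tool_rot: [[-0.064, 0.998, -0.0], [0.998, 0.064, -0.0], [-0.0, -0.0, -1.0]]
ft_force: [0.2, -0.7, -1.8]
grip_width: 0.0396
gripper_force: 41.2
```

```bash
python3 -m jog '[[0,0,0,0,0,0.03,30],[0,0,0,0,0,0.03,30],[0,0,0,0,0,0.012,30],[0,0,0,0,0,0.003,30],[0,0,0,0,0,0,30],[0,0,0,0,0,0.001,30],[0,0,0,0,0,0,30]]'
```

```text
time_s: 6.58
position: [0.4697, 0.21, 0.0108]
tool_rot: [[-0.067, 0.998, 0.001], [0.998, 0.067, 0.0], [0.0, 0.001, -1.0]]
ft_force: [-0.8, -0.4, -2.6]
grip_width: 0.0394
gripper_force: 41.0
```

```bash
python3 -m jog '[[0,0,0,0,0,0.001,30],[0,0,0,0,0,0.001,30],[0,0,0,0,0,0,30]]';  python3 -m jog '[[0,0,0,0,0,0,60],[0,0,0,0,0,0,100],[0,0,0,0,0,0,100],[0,0,0,0,0,0,100],[0,0,0,0,0,-0.04,100],[0,0,0,0,0,-0.06,100],[0,0,0,0,0,-0.05,100],[0,0,0,0,0,0,100]]'; python3 -m jog '[[0,0,0.1745,0,0,0,100],[0,0,0.1745,0,0,0,100],[0,0,0.1745,0,0,0,100],[0,0,0.1745,0,0,0,100],[0,0,0.1745,0,0,0,100],[0,0,0.1745,0,0,0,100],[0,0,0.1745,0,0,0,100],[0,0,0.1745,0,0,0,100],[0,0,0.1745,0,0,0,100],[0,0,0,0,0,0,100]]'; python3 - <<'E'
from rig import observe,optics
import cv2,pickle
s=observe();print(s['position'],s['tool_rot'],s['q'])
d=optics.get_image('wrist');pickle.dump(d,open('pics/w2.pkl','wb'));cv2.imwrite('pics/w2.png',d['pixels'][:,:,::-1])
E
```

```text
time_s: 6.95
position: [0.4698, 0.21, 0.0098]
tool_rot: [[-0.067, 0.998, 0.001], [0.998, 0.067, 0.0], [0.0, 0.001, -1.0]]
ft_force: [-4.8, -2.4, 14.5]
grip_width: 0.0393
gripper_force: 43.3
time_s: 7.95
position: [0.471, 0.2104, 0.1617]
tool_rot: [[-0.067, 0.998, 0.007], [0.998, 0.067, 0.001], [0.001, 0.007, -1.0]]
ft_force: [-0.9, 0.2, -0.5]
grip_width: 0.0853
gripper_force: 0.0
time_s: 9.2
position: [0.4691, 0.2099, 0.1572]
tool_rot: [[0.998, 0.069, -0.002], [0.069, -0.998, -0.0], [-0.002, 0.0, -1.0]]
ft_force: [1.0, 0.2, -0.9]
grip_width: 0.0853
gripper_force: 0.0
[0.46910364 0.20989029 0.15718154] [[ 9.97633412e-01  6.87259060e-02 -2.07948801e-03]
 [ 6.87253069e-02 -9.97635557e-01 -3.58295289e-04]
 [-2.09919535e-03  2.14533900e-04 -9.99997774e-01]] [1.08871395e+01 2.22483579e+01 8.69315086e+01 2.48033502e-03
 7.09410124e+01 9.69455291e+01]
```

View pics/w2.png

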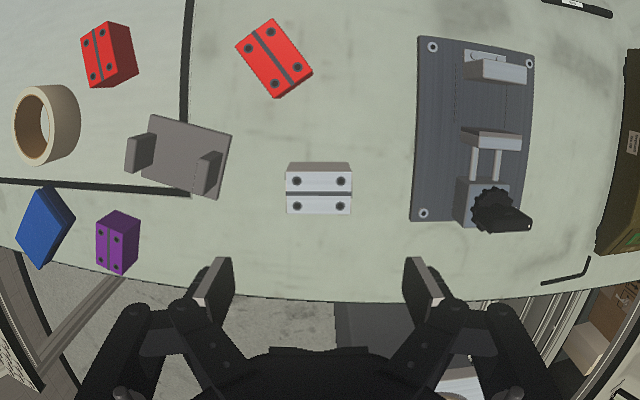

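The block stands upright on the bare bench at (319,195), with screws at (297,180), (340,180), (340,206) and (297,206). The cradle is empty and the jig plate corners are visible.

```bash
python3 - <<'E'
import pickle
from h import *
d=pickle.load(open('pics/w2.pkl','rb'))
g=cv2.cvtColor(d['pixels'],cv2.COLOR_RGB2GRAY)
P=[]
for u,v in[(297,180),(340,180),(340,206),(297,206)]:
    w=255.-g[v-5:v+6,u-5:u+6];w=np.clip(w-120,0,None);yy,xx=np.mgrid[v-5:v+6,u-5:u+6];P.append(((w*xx).sum()/w.sum(),(w*yy).sum()/w.sum()))
X=np.array([at(d,p,.042,True)[:2] for p in P]);print(np.round(P,1),X.round(4),X.mean(0))
e=(X[1]+X[2]-X[0]-X[3]);print(np.degrees(np.arctan2(e[1],e[0])))
X=np.array([at(d,p,.01,True)[:2] for p in[(418,37),(537,49),(527,233),(411,220)]])
print(X.round(4),X.mean(0),np.linalg.norm(np.roll(X,-1,0)-X,axis=1))
print(at(d,(426,212),.01,True),at(d,(432,47),.01,True),at(d,(529,63),.01,True))
E
```

```text
[[296.3 180.5]
 [340.4 180.7]
 [339.7 205.7]
 [296.7 205.6]] [[0.4808 0.2289]
 [0.4833 0.1909]
 [0.4604 0.1894]
 [0.4579 0.2274]] [0.47059761 0.20915912]
-86.24189108185588
[[ 0.6218  0.1256]
 [ 0.6432 -0.0175]
 [ 0.4283 -0.0515]
 [ 0.4381  0.1098]] [0.53284007 0.04160515] [0.14464949 0.21751273 0.16154446 0.18434521]
[0.44800083 0.09464043 0.01      ] [0.61435542 0.11078713 0.01      ] [ 0.62403785 -0.0067801   0.01      ]
```

```bash
python3 -m jog '[[0,0,0,0.0014,0.0008,0,100],[0,0,0,0,0,0.0363,100],[0,0,0,0,0,0.0363,100],[0,0,0,0,0,0.0363,100],[0,0,0,0,0,0.0363,100],[0,0,0,0,0,0,100],[0,0,0,0,0,0,100]]' && python3 -m jog '[[0,0,0,0,0,0,55],[0,0,0,0,0,0,55],[0,0,0,0,0,0,55],[0,0,0,0,0,0,55],[0,0,0,0,0,0,55],[0,0,0,0,0,0,55]]' 40 && python3 -m jog '[[0,0,0,0,0,-0.02,55],[0,0,0,0,0,-0.03,55],[0,0,0,0,0,-0.04,55],[0,0,0,0,0,-0.04,55],[0,0,0,0,0,0,55],[0,0,0,0,0,0,55]]'
```

```text
time_s: 10.12
position: [0.4717, 0.2094, 0.0142]
tool_rot: [[0.998, 0.068, 0.002], [0.068, -0.998, 0.0], [0.002, -0.0, -1.0]]
ft_force: [-0.8, 0.0, -0.2]
grip_width: 0.0855
gripper_force: 0.0
time_s: 10.88
position: [0.4716, 0.2095, 0.0144]
tool_rot: [[0.998, 0.067, 0.002], [0.067, -0.998, 0.0], [0.002, -0.0, -1.0]]
ft_force: [-0.8, -0.5, 5.2]
grip_width: 0.0571
gripper_force: 42.7
time_s: 11.62
position: [0.4702, 0.2091, 0.1422]
tool_rot: [[0.998, 0.067, -0.002], [0.067, -0.998, -0.0], [-0.002, 0.0, -1.0]]
ft_force: [-0.3, -0.4, -3.5]
grip_width: 0.0574
gripper_force: 45.3
```

```bash
python3 -m jog '[[0,0,0,0.0164,0.0328,0,55],[0,0,0,0.0164,0.0328,0,55],[0,0,0,0.0164,0.0328,0,55],[0,0,0,0.0164,0.0328,0,55],[0,0,0,0.0164,0.0328,0,55],[0,0,0,0,0,0,55],[0,0,0,0,0,0,55]]'; python3 - <<'E'
from rig import observe,optics
import cv2,pickle
s=observe();print(s['position'],s['tool_rot'],s['q'])
d=optics.get_image('wrist');pickle.dump(d,open('pics/w3.pkl','wb'))
c=d['pixels'][:,140:500,::-1];cv2.imwrite('pics/w3.png',cv2.resize(c,None,fx=1.5,fy=1.5,interpolation=cv2.INTER_CUBIC))
E
```

```text
time_s: 12.5
position: [0.563, 0.0516, 0.1418]
tool_rot: [[0.998, 0.067, -0.003], [0.067, -0.998, 0.001], [-0.003, -0.001, -1.0]]
ft_force: [0.3, 0.1, -3.0]
grip_width: 0.0573
gripper_force: 45.2
[0.56296402 0.05160193 0.14179615] [[ 9.97732684e-01  6.72372973e-02 -2.93897091e-03]
 [ 6.72392606e-02 -9.97736715e-01  5.74278877e-04]
 [-2.89370622e-03 -7.70591036e-04 -9.99995516e-01]] [-6.76493309e+00  2.79003343e+01  7.99312654e+01  1.34739079e-02
  7.23394953e+01  7.93755731e+01]
```

View pics/w3.png

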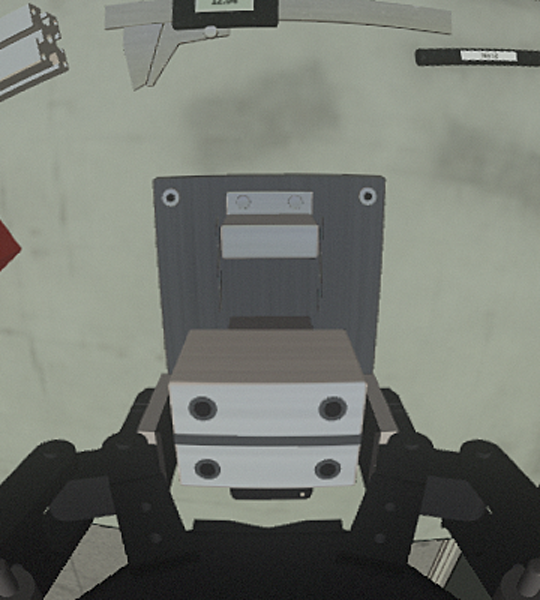

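The wrist view shows the block held by its ends. The fixed guide's top face spans crop (222,226) to (318,258), the plate's far corners are at (153,178) and (385,177), and the block screws are at (203,408), (332,408), (327,468) and (208,468).

```bash
python3 - <<'E'
import pickle
from h import *
d=pickle.load(open('pics/w3.pkl','rb'))
T=np.array([.5630,.0516]);R=np.array([[.9977,.0672],[.0672,-.9977]])
def A(p,z,n):
    X=np.array([at(d,((u+.5)/1.5-.5+140,(v+.5)/1.5-.5),z,True)[:2] for u,v in p]);Y=(X-T)@R
    print(n,'world',X.mean(0).round(4),'tool',Y.round(4).tolist(),'mean',Y.mean(0).round(4))
A([(203,408),(332,408),(327,468),(208,468)],.1694,'block screws')
A([(221,258),(318,258)],.054,'fixed front'); A([(222,226),(318,226)],.054,'fixed back')
A([(153,178),(385,177)],.01,'plate far'); A([(170,198),(368,196)],.01,'plate screws')
E
```

```text
block screws world [0.5626 0.0508] tool [[0.011, -0.0181], [0.0111, 0.0195], [-0.0118, 0.0196], [-0.0119, -0.0181]] mean [-0.0004  0.0007]
fixed front world [0.5904 0.0518] tool [[0.0273, -0.0232], [0.0274, 0.0264]] mean [0.0273 0.0016]
fixed back world [0.607  0.0527] tool [[0.0439, -0.0223], [0.044, 0.0259]] mean [0.044  0.0018]
plate far world [0.6297 0.0547] tool [[0.0663, -0.0678], [0.0672, 0.0706]] mean [0.0668 0.0014]
plate screws world [0.6175 0.0539] tool [[0.0539, -0.0578], [0.0553, 0.0605]] mean [0.0546 0.0014]
```

```bash
python3 -m jog '[[0,0,0,0.0028,0.0008,0,55],[0,0,0,0,0,0.033,55],[0,0,0,0,0,0.033,55],[0,0,0,0,0,0,55],[0,0,0,0,0,0.004,55],[0,0,0,0,0,0.004,55],[0,0,0,0,0,0.004,55],[0,0,0,0,0,0,55]]' 30; python3 - <<'E'
from rig import observe,optics
import cv2,pickle
s=observe();print(s['position'],s['ft_force'],s['wrist_torque'])
d=optics.get_image('wrist');pickle.dump(d,open('pics/w4.pkl','wb'))
c=d['pixels'][120:350,200:440,::-1];cv2.imwrite('pics/w4.png',cv2.resize(c,None,fx=2.5,fy=2.5,interpolation=cv2.INTER_CUBIC))
E
```

```text
time_s: 13.55
position: [0.5666, 0.0506, 0.0651]
tool_rot: [[0.998, 0.067, -0.0], [0.067, -0.998, 0.0], [-0.0, -0.0, -1.0]]
ft_force: [0.1, -0.4, -3.5]
grip_width: 0.0575
gripper_force: 45.1
[0.56662778 0.05056698 0.06510555] [ 0.07853748 -0.36553381 -3.4814218 ] [-0.01948438  0.01798753  0.00482779]
```

View pics/w4.png

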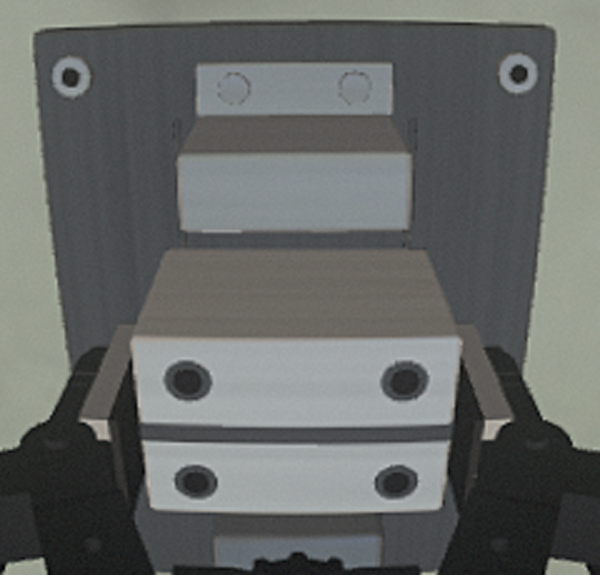

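The block underside is 3 mm below the guide tops with no contact force. The block's lower edge at v≈250 is clear of the fixed guide's front edge at v≈232. Measuring that clearance.

```bash
python3 - <<'E'
import pickle
from h import *
d=pickle.load(open('pics/w4.pkl','rb'))
T=np.array([.5666,.0506]);R=np.array([[.9977,.0672],[.0672,-.9977]])
def A(p,z,n):
    X=np.array([at(d,((u+.5)/2.5-.5+200,(v+.5)/2.5-.5+120),z,True)[:2] for u,v in p]);Y=(X-T)@R
    print(n,Y.round(4).tolist(),'mean',Y.mean(0).round(4))
A([(163,250),(428,250)],.0507,'block bottom far edge')
A([(188,381),(405,381),(397,482),(196,482)],.0927,'screws')
A([(180,232),(412,232)],.054,'fixed front'); A([(179,153),(411,153)],.054,'fixed back')
A([(34,32),(554,27)],.01,'plate far'); A([(214,536),(383,536)],.053,'sliding front?')
A([(71,76),(518,73)],.01,'pscrews')
E
```

```text
block bottom far edge [[0.0183, -0.0288], [0.0184, 0.0299]] mean [0.0183 0.0006]
screws [[0.0108, -0.0182], [0.0109, 0.0198], [-0.0122, 0.0199], [-0.0123, -0.0183]] mean [-0.0007  0.0008]
fixed front [[0.0239, -0.0242], [0.0239, 0.0256]] mean [0.0239 0.0007]
fixed back [[0.0414, -0.0236], [0.0415, 0.0245]] mean [0.0415 0.0005]
plate far [[0.0631, -0.0687], [0.0645, 0.0687]] mean [0.0638 0.    ]
sliding front? [[-0.0647, -0.0213], [-0.0646, 0.0242]] mean [-0.0647  0.0015]
pscrews [[0.0508, -0.059], [0.0518, 0.0594]] mean [0.0513 0.0002]
```

```bash
python3 -m jog '[[0,0,0,0.001,0,0.005,55],[0,0,0,0,0,0.008,55],[0,0,0,0,0,0.008,55],[0,0,0,0,0,0.008,55],[0,0,0,0,0,0.007,55],[0,0,0,0,0,0.003,55],[0,0,0,0,0,0,55],[0,0,0,0,0,0.001,55],[0,0,0,0,0,0,55]]'
```

```text
time_s: 14.72
position: [0.5678, 0.0506, 0.0253]
tool_rot: [[0.998, 0.067, 0.0], [0.067, -0.998, 0.0], [0.0, 0.0, -1.0]]
ft_force: [0.1, 0.2, -2.9]
grip_width: 0.0574
gripper_force: 45.1
```

```bash
python3 -m jog '[[0,0,0,0,0,0.001,55],[0,0,0,0,0,0.0005,55],[0,0,0,0,0,0,55]]'; python3 -m jog '[[0,0,0,0,0,0,75],[0,0,0,0,0,0,100],[0,0,0,0,0,0,100],[0,0,0,0,0,0,100],[0,0,0,0,0,0,100],[0,0,0,0,0,-0.03,100],[0,0,0,0,0,-0.05,100],[0,0,0,0,0,-0.05,100],[0,0,0,0,0,0,100]]'
```

```text
time_s: 15.1
position: [0.5678, 0.0506, 0.0245]
tool_rot: [[0.998, 0.067, 0.001], [0.067, -0.998, -0.0], [0.001, 0.0, -1.0]]
ft_force: [-3.4, 0.6, 6.1]
grip_width: 0.0576
gripper_force: 46.3
time_s: 16.23
position: [0.5693, 0.0505, 0.1575]
tool_rot: [[0.998, 0.067, 0.008], [0.067, -0.998, -0.001], [0.008, 0.001, -1.0]]
ft_force: [-0.2, 0.4, -0.6]
grip_width: 0.0856
gripper_force: 0.0
```

```bash
python3 -m jog '[[0,0,0,-0.05,0,-0.01,100],[0,0,0,-0.05,-0.001,-0.01,100],[0,0,0,0,0,0,100]]' && python3 -m jog '[[0,0,-0.1745,0,0,0,100],[0,0,-0.1745,0,0,0,100],[0,0,-0.1745,0,0,0,100],[0,0,-0.1745,0,0,0,100],[0,0,-0.1745,0,0,0,100],[0,0,-0.1745,0,0,0,100],[0,0,-0.1745,0,0,0,100],[0,0,-0.1745,0,0,0,100],[0,0,-0.1745,0,0,0,100],[0,0,0,0,0,0,100]]'; python3 - <<'E'
from rig import observe,optics
import cv2,pickle
s=observe();print(s['position'],s['q'],s['tool_rot'][:2,:2])
d=optics.get_image('wrist');pickle.dump(d,open('pics/w5.pkl','wb'))
c=d['pixels'][60:280,200:480,::-1];cv2.imwrite('pics/w5.png',cv2.resize(c,None,fx=2.7,fy=2.7,interpolation=cv2.INTER_CUBIC))
from h import proj
print(proj(d,[.468,.045,.093],True))
E
```

```text
time_s: 16.6
position: [0.4651, 0.0452, 0.1736]
tool_rot: [[0.998, 0.067, -0.002], [0.067, -0.998, 0.0], [-0.002, -0.0, -1.0]]
ft_force: [0.9, 0.2, 0.0]
grip_width: 0.0853
gripper_force: 0.0
time_s: 17.85
position: [0.4682, 0.0449, 0.1729]
tool_rot: [[-0.065, 0.998, -0.001], [0.998, 0.065, 0.0], [0.0, -0.001, -1.0]]
ft_force: [-0.2, 0.4, 0.0]
grip_width: 0.0855
gripper_force: 0.0
[0.4682315  0.04485437 0.17287428] [-8.99400206e+00  1.71632844e+01  9.20888124e+01  4.71819091e-04
  7.08044540e+01 -1.27401779e+01] [[-0.06533371  0.997863  ]
 [ 0.99786345  0.0653339 ]]
[316.49542969 207.41664197]
```

View pics/w5.png

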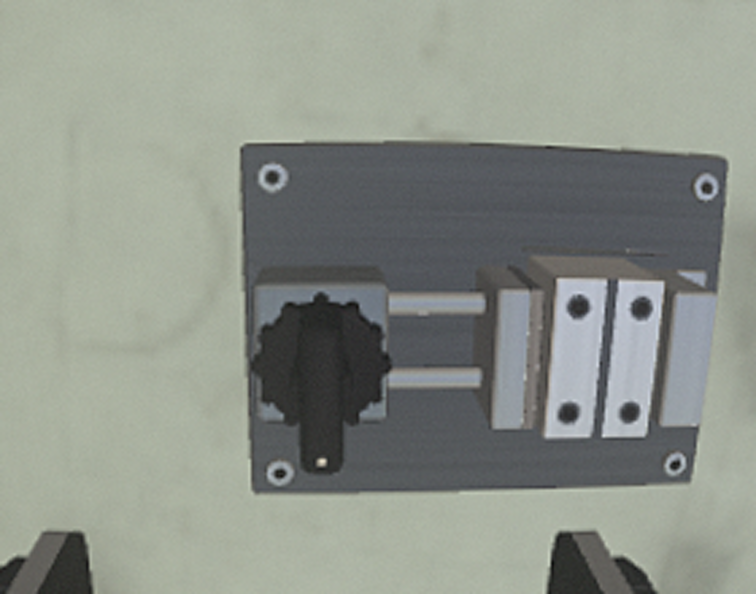

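The block stands in the channel between the guides. The knob wing's near end is at crop (322,468), its edges are at u≈301 and 343, and the skirt spans u 253–390 and v from 295.

```bash
python3 - <<'E'
import pickle
from h import *
d=pickle.load(open('pics/w5.pkl','rb'))
T=np.array([.4682,.0449]);R=np.array([[-.0653,.9979],[.9979,.0653]])
def A(p,z,n):
    X=np.array([at(d,((u+.5)/2.7-.5+200,(v+.5)/2.7-.5+60),z,True)[:2] for u,v in p]);Y=(X-T)@R
    print(n,Y.round(4).tolist(),'mean',Y.mean(0).round(4))
A([(322,462)],.093,'wing near end (tool -x, expect -.023 from axis)')
A([(301,400),(343,400)],.093,'wing sides'); A([(253,365),(390,365)],.055,'skirt sides')
A([(321,295)],.055,'skirt far')
A([(272,178),(706,187),(675,464),(280,473)],.01,'plate screws')
A([(242,145),(727,157),(690,481),(255,492)],.01,'plate corners')
A([(530,290),(533,428)],.053,'sliding face');A([(551,278),(545,436)],.052,'block L');A([(664,282),(648,436)],.052,'block R');A([(668,290),(660,424)],.054,'fixed L')
g=d['pixels'].mean(2);print(g[206:210,306:334].mean(0).round())
E
```

```text
wing near end (tool -x, expect -.023 from axis) [[-0.0195, 0.0017]] mean [-0.0195  0.0017]
wing sides [[-0.0002, -0.0043], [-0.0002, 0.0076]] mean [-0.0002  0.0017]
skirt sides [[-0.002, -0.0209], [-0.0019, 0.024]] mean [-0.002   0.0016]
skirt far [[0.0215, 0.0014]] mean [0.0215 0.0014]
plate screws [[0.0551, -0.0165], [0.0572, 0.1517], [-0.0603, 0.153], [-0.0622, -0.0151]] mean [-0.0025  0.0683]
plate corners [[0.0673, -0.0273], [0.0698, 0.1602], [-0.0687, 0.1618], [-0.0708, -0.0254]] mean [-0.0006  0.0673]
sliding face [[0.0234, 0.0699], [-0.0253, 0.0748]] mean [-0.001   0.0724]
block L [[0.0274, 0.0771], [-0.0288, 0.0798]] mean [-0.0007  0.0784]
block R [[0.0271, 0.1181], [-0.0294, 0.1192]] mean [-0.0011  0.1186]
fixed L [[0.0248, 0.119], [-0.024, 0.1224]] mean [0.0004 0.1207]
[50. 50. 50. 49. 46. 43. 42. 47. 47. 51. 51. 50. 51. 50. 52. 51. 51. 50.
 49. 45. 42. 45. 48. 44. 46. 47. 47. 45.]
```

```bash
python3 -m jog '[[0,0,-0.011,-0.0006,0.0017,0,100],[0,0,0,0,0,0.037,100],[0,0,0,0,0,0.037,100],[0,0,0,0,0,0.0356,100],[0,0,0,0,0,0,100],[0,0,0,0,0,0,60],[0,0,0,0,0,0,30],[0,0,0,0,0,0,20]]' 30; python3 -m jog '[[0,0,0,0,0,0,5],[0,0,0,0,0,0,5],[0,0,0,0,0,0,5],[0,0,0,0,0,0,5],[0,0,0,0,0,0,5],[0,0,0,0,0,0,5]]' 30; python3 -c "
from rig import observe
s=observe();print(s['position'],s['wrist_torque'],s['ft_force'],s['q'][5],s['q'][0])"
```

```text
time_s: 18.9
position: [0.47, 0.0444, 0.0649]
tool_rot: [[-0.078, 0.997, 0.002], [0.997, 0.078, -0.0], [-0.0, 0.002, -1.0]]
ft_force: [0.9, 0.6, -0.1]
grip_width: 0.0323
gripper_force: 0.0
time_s: 19.65
position: [0.4688, 0.0443, 0.0646]
tool_rot: [[-0.078, 0.997, -0.001], [0.997, 0.078, -0.0], [-0.0, -0.001, -1.0]]
ft_force: [-5.9, -1.6, 8.2]
grip_width: 0.0128
gripper_force: 31.2
[0.46880123 0.04432449 0.06456346] [-0.20147788  0.79162678  0.02258376] [-5.92348824 -1.56484621  8.19214192] -13.486581528695812 -9.031931184208927
```

```bash
python3 -m jog '[[0,0,0,0,-0.0012,0,5],[0,0,0.1745,0,0,0,5],[0,0,0.1745,0,0,0,5],[0,0,0.1745,0,0,0,5],[0,0,0.1745,0,0,0,5],[0,0,0.1745,0,0,0,5],[0,0,0.1745,0,0,0,5],[0,0,0,0,0,0,5],[0,0,0,0,0,0,5]]'; python3 -c "
from rig import observe
s=observe();print(s['position'],s['wrist_torque'],s['ft_force'],s['q'][5]-s['q'][0])"
```

```text
time_s: 20.78
position: [0.4695, 0.0439, 0.0646]
tool_rot: [[0.822, 0.569, 0.003], [0.569, -0.822, -0.001], [0.002, 0.002, -1.0]]
ft_force: [4.1, -3.9, 4.4]
grip_width: 0.0124
gripper_force: 30.8
[0.46953066 0.04386438 0.06459557] [-0.71298973 -0.70488496 -0.01825949] [ 4.12172205 -3.93206681  4.43957678] 55.342576924325314
```

```bash
cat > t.py <<'E'
from rig import observe
s=observe();R=s['tool_rot'];print(s['time_s'],'pos',s['position'].round(4),'Tz',s['wrist_torque'].round(3),'F',s['ft_force'].round(1),'F tool',(R.T@s['ft_force']).round(1),'turn',round(s['q'][5]-s['q'][0]+4.45,2),'w',round(s['grip_width'],4))
E
python3 -m jog '[[0,0,0.1745,0.0002,0.001,0,5],[0,0,0.1745,0,0,0,5],[0,0,0.1745,0,0,0,5],[0,0,0,0,0,0,5],[0,0,0,0,0,0,5]]'>/dev/null;python3 t.py; python3 -m jog '[[0,0,0.0873,0,0,0,5],[0,0,0.0873,0,0,0,5],[0,0,0,0,0,0,5],[0,0,0,0,0,0,5]]'>/dev/null;python3 t.py
```

```text
21.4 pos [0.4697 0.0433 0.0646] Tz [-0.607 -0.335 -0.088] F [ 1.9 -3.7  6.8] F tool [ 1.6  3.9 -6.8] turn 89.79 w 0.0124
21.9 pos [0.4697 0.0432 0.0646] Tz [-0.791 -0.249 -0.031] F [ 2.  -4.3  6.7] F tool [ 2.4  4.1 -6.7] turn 99.81 w 0.0127
```

```bash
S='python3 t.py'; python3 -m jog '[[0,0,0,0,0.0007,0,5]]'>/dev/null;$S; python3 -m jog '[[0,0,0,0,0,0,5]]'>/dev/null;$S;python3 -m jog '[[0,0,0.0873,0,0,0,5],[0,0,0,0,0,0,5]]'>/dev/null;$S;python3 -m jog '[[0,0,0,0,0,0,5]]'>/dev/null;$S;python3 -m jog '[[0,0,0.0873,0,0,0,5],[0,0,0,0,0,0,5]]'>/dev/null;$S;python3 -m jog '[[0,0,0,0,0,0,5]]'>/dev/null;$S
```

```text
22.025 pos [0.4696 0.0431 0.0646] Tz [ 0.367 -0.415  0.049] F [2.7 2.9 6.6] F tool [ 2.5 -3.1 -6.6] turn 99.77 w 0.0126
22.15 pos [0.4697 0.0431 0.0646] Tz [-0.059 -0.377 -0.005] F [1.9 0.1 7.2] F tool [ 1.9 -0.3 -7.2] turn 99.77 w 0.0122
22.4 pos [0.4696 0.043  0.0646] Tz [-0.178 -0.328 -0.006] F [ 1.6 -0.8  7.8] F tool [ 1.7  0.5 -7.8] turn 104.83 w 0.0127
22.525 pos [0.4697 0.043  0.0646] Tz [-0.201 -0.361 -0.018] F [ 2.7 -1.1  7.3] F tool [ 2.9  0.6 -7.3] turn 104.78 w 0.0123
22.775 pos [0.4696 0.043  0.0646] Tz [-0.243 -0.333 -0.006] F [ 1.8 -0.7  7. ] F tool [ 1.9  0.2 -7. ] turn 109.83 w 0.0125
22.9 pos [0.4696 0.0429 0.0646] Tz [-0.294 -0.289 -0.044] F [ 2.3 -0.8  6.8] F tool [ 2.4  0.1 -6.8] turn 109.79 w 0.012
```

```bash
cat > t.py <<'E'
from rig import observe
s=observe();R=s['tool_rot'];print(round(s['time_s'],2),'T',s['wrist_torque'].round(3),'J6',round(s['joint_efforts'][5],3),'F tool',(R.T@s['ft_force']).round(1),'turn',round(s['q'][5]-s['q'][0]+4.45,2))
E
S='python3 t.py'; python3 -m jog '[[0,0,0.0873,0,0,0,5],[0,0,0,0,0,0,5]]'>/dev/null;$S; python3 -m jog '[[0,0,0,0,0,0,5]]'>/dev/null;$S;python3 -m jog '[[0,0,0.0873,0,0,0,5],[0,0,0,0,0,0,5]]'>/dev/null;$S;python3 -m jog '[[0,0,0,0,0,0,5]]'>/dev/null;$S;python3 -m jog '[[0,0,0.0873,0,0,0,5],[0,0,0,0,0,0,5]]'>/dev/null;$S;python3 -m jog '[[0,0,0,0,0,0,5]]'>/dev/null;$S
```

```text
23.15 T [-0.328 -0.263 -0.059] J6 0.345 F tool [ 2.5  0.2 -7.5] turn 114.84
23.27 T [-0.321 -0.295 -0.024] J6 -0.007 F tool [ 3.  -0.3 -6.7] turn 114.79
23.52 T [-0.398 -0.265  0.001] J6 0.353 F tool [ 2.9  0.5 -6. ] turn 119.85
23.65 T [-0.425 -0.199  0.018] J6 0.001 F tool [ 3.4  1.6 -6.6] turn 119.79
23.9 T [-0.534 -0.192  0.   ] J6 0.375 F tool [ 2.9  0.5 -7.7] turn 124.85
24.02 T [-0.497 -0.216  0.005] J6 0.023 F tool [ 2.2  0.8 -7.6] turn 124.8
```

```bash
S='python3 t.py'; python3 -m jog '[[0,0,0.0873,0,0,0,5],[0,0,0,0,0,0,5]]'>/dev/null;$S; python3 -m jog '[[0,0,0,0,0,0,5]]'>/dev/null;$S;python3 -m jog '[[0,0,0,0,0,0,5]]'>/dev/null;$S;python3 -m jog '[[0,0,0.0873,0,0,0,5],[0,0,0,0,0,0,5]]'>/dev/null;$S;python3 -m jog '[[0,0,0,0,0,0,5]]'>/dev/null;$S;python3 -m jog '[[0,0,0,0,0,0,5]]'>/dev/null;$S
```

```text
24.27 T [-0.586 -0.123  0.037] J6 0.398 F tool [ 3.5  2.  -8.3] turn 129.85
24.4 T [-0.563 -0.159  0.021] J6 0.046 F tool [ 2.1  0.7 -8. ] turn 129.8
24.52 T [-0.604 -0.132 -0.005] J6 0.036 F tool [ 3.3  0.6 -8.5] turn 129.8
24.77 T [-0.662 -0.043  0.065] J6 0.421 F tool [ 2.7  1.9 -8.8] turn 134.86
24.9 T [-0.696 -0.074  0.001] J6 0.068 F tool [ 2.4  1.  -7.6] turn 134.81
25.02 T [-0.611 -0.069  0.04 ] J6 0.059 F tool [ 3.   2.4 -7.6] turn 134.81
```

```bash
S='python3 t.py'; python3 -m jog '[[0,0,0.04,0,0,0,5],[0,0,0,0,0,0,5],[0,0,0,0,0,0,5]]'>/dev/null;$S; python3 -m jog '[[0,0,0,0,0,0,5]]'>/dev/null;$S;python3 -m jog '[[0,0,-0.1745,0,0,0,5],[0,0,-0.1745,0,0,0,5],[0,0,-0.1745,0,0,0,5],[0,0,-0.1745,0,0,0,5],[0,0,-0.1745,0,0,0,5],[0,0,-0.1745,0,0,0,5],[0,0,-0.1745,0,0,0,5],[0,0,-0.1745,0,0,0,5],[0,0,-0.1748,0,0,0,5],[0,0,0,0,0,0,5]]'>/dev/null;$S;python3 -m jog '[[0,0,0,0,0,0,5],[0,0,0,0,0,0,5]]';$S
```

```text
25.4 T [-0.673 -0.077  0.044] J6 0.073 F tool [ 2.3  2.3 -7.8] turn 137.1
25.52 T [-0.693 -0.034  0.021] J6 0.069 F tool [ 3.6  1.9 -8.8] turn 137.1
26.77 T [ 0.804 -0.389 -0.016] J6 -0.736 F tool [ 6.3 -2.6 -7. ] turn 46.91
time_s: 27.02
position: [0.4694, 0.0439, 0.0646]
tool_rot: [[0.678, 0.735, 0.001], [0.735, -0.678, 0.002], [0.002, -0.0, -1.0]]
ft_force: [2.7, 6.0, 6.5]
grip_width: 0.0121
gripper_force: 31.3
27.02 T [ 0.89  -0.418  0.016] J6 0.018 F tool [ 6.3 -2.1 -6.5] turn 47.02
```

```bash
python3 -m jog '[[0,0,0,0.0008,-0.0003,0,5],[0,0,0,0,0,0,25],[0,0,0,0,0,0,50],[0,0,0,0,0,0,70],[0,0,0,0,0,0,70],[0,0,0,0,0,-0.02,70],[0,0,0,0,0,-0.04,70],[0,0,0,0,0,-0.05,70],[0,0,0,0,0,-0.05,70]]'; python3 -m jog '[[0,0,0,-0.05,0,0,70],[0,0,0,-0.05,0,-0.01,70],[0,0,-0.17,0,0,0,70],[0,0,-0.17,0,0,0,70],[0,0,-0.17,0,0,0,70],[0,0,-0.17,0,0,0,70],[0,0,-0.17,0,0,0,70],[0,0,0,0,0,0,70]]'; python3 - <<'E'
from rig import optics
import cv2,pickle,numpy as np
d=optics.get_image('wrist');t=optics.get_image('top')
pickle.dump((d,t),open('pics/w6.pkl','wb'))
a=cv2.resize(d['pixels'],(560,350));b=cv2.resize(t['pixels'][160:280,330:410],None,fx=2.9,fy=2.9,interpolation=cv2.INTER_CUBIC)[:350]
b=cv2.copyMakeBorder(b,0,350-b.shape[0],0,0,cv2.BORDER_CONSTANT);cv2.imwrite('pics/w6.png',np.hstack([a,b])[:,:,::-1])
E
```

```text
time_s: 28.15
position: [0.469, 0.0438, 0.2256]
tool_rot: [[0.68, 0.734, -0.0], [0.734, -0.68, 0.0], [-0.0, -0.0, -1.0]]
ft_force: [-0.1, 0.0, -0.1]
grip_width: 0.06
gripper_force: 0.0
time_s: 29.15
position: [0.4013, -0.0296, 0.234]
tool_rot: [[-0.101, 0.995, -0.0], [0.995, 0.101, 0.0], [0.0, -0.0, -1.0]]
ft_force: [-0.3, 0.2, 0.1]
grip_width: 0.0598
gripper_force: 0.0
```

View pics/w6.png

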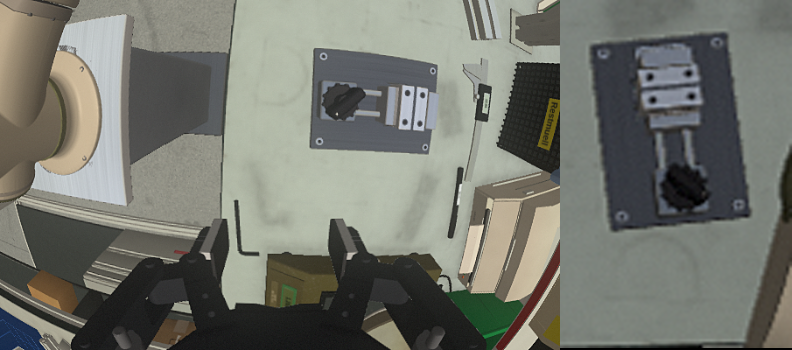

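The block stands in the channel at (412,108), pushed to the fixed guide side with a gap to the sliding guide. The knob is left turned about 47° and the gripper is clear. Handing in.

```bash
python3 -c "
from rig import job;print(job.close_job())"
```

```text
the job is handed in; nothing more can be done
None
```

The block was left standing in the channel, nipped at about 25 N (estimated from joint torque) and the knob then backed off 90°; the arm was clear, nothing else was moved on purpose, and the job was handed in at about 29 s, with no verdict returned.

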